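# Shut and latch the drop-front paint chest

## Task

Class is over and the blue paint chest has been left ajar: push its drop-down front fully shut, drop the draw latch's loop over the keeper on the front's top edge so that the crossbar lies under the keeper's lip, then press the red-tipped lever back and down past its snap point until it lies flat and holds by itself. Leave the cup, the bowl and the paint bottle standing where they are.

Things in the scene. Friction and masses are not known exactly. Their poses are not given: they have to be found in the camera images.
- case: Blue drop-front chest with aluminium edges, fixed: 260 mm wide, top face 190 mm above the bench, body 125 mm deep, front 44 mm. Origin on the bench under the middle of the parting line; x points into the body (away from the front), y along the width, z up. The draw latch stands mid-width (y = 0) on the top face and works in the x-z plane. Folded handles stick out 12 mm at both ends.
- front (a joint): The front, a 44 mm deep tray hinged along its lower edge on the parting line (x = 0), 20 mm above the bench: 0 = shut, positive = leaning out to -x, at most 0.36 rad. The hinge is stiff: the front stays where it is left, and takes about 6 N near its top to push shut. Its outer top edge rises up to 20 mm on the way: do not let it catch under the hand.
- front_face (a point): Point on the front's outer face, mid-width, 25 mm below its top edge: a good place to push. Shut, it lies at x = -44 mm, z = 165 mm of the case.
- keeper (a point): Crossbar centre when hooked, on the front: x = -18.5 mm, 13 mm above the top face when shut. The steel keeper, 26 mm wide (y), is a post with its outer side at x = -15 mm, a foot 9 mm tall out to x = -34 mm on which the crossbar rests, and a lip 20 to 25 mm above the top face out to x = -22 mm. The crossbar must come down outside the lip, centre near x = -29 mm; the lever then draws it in.
- lever (a joint): The latch's steel lever with red grip, 88 mm from pivot to end, 34 mm wide. 0 = closed, flat over the body, pointing to +x; positive = swung up and over to the front (1.57 upright), at most 2.1 rad. Stays where it is left. With the loop hooked it is springy below about 1.1 rad (let go, it springs back), passes its dead point near 0.3 rad and snaps to 0; takes about 5 N at the grip.
- lever_pivot (a point): The lever's pivot axis (along y): x = +36 mm of the case, 20 mm above the top face.
- lever_pad (a point): Middle of the red grip's pressing face (looks to -x when the lever is upright, up when closed). Closed, it lies 66 mm along +x from the lever's pivot and 4.5 mm below it; it turns with the lever.
- loop (a joint): Angle of the loop on the lever: (loop minus lever) = 0 means the loop points level to -x, 1.57 straight up. Steeper than about 60 degrees it stands by itself; tilted farther forward it drops.
- loop_pivot (a point): The loop's pivot pin on the lever, 16 mm from the lever's pivot. When closed it lies 15.7 mm along +x from the lever's pivot and 2.9 mm below it; it turns with the lever.
- loop_bar (a point): Centre of the loop's crossbar, which goes over the keeper. The loop is a U of 7 mm steel rod, 57 mm wide outside (legs at y = -25 and +25 mm), crossbar 66.6 mm from the loop's pivot; it can be pinched across its legs. The legs are sprung: they stretch up to 6 mm, 18 N per mm.
- cup: Bystander: empty red plastic cup, 88 mm across, 115 mm tall; origin at the centre of its underside.
- paint: Bystander: black paint bottle with a white cap, 42 mm across, 135 mm tall; origin at the centre of its underside.
- bowl: Bystander: glass bowl, 120 mm across, 55 mm tall; origin at the centre of its underside.

How it is judged:
By the outcome, as a careful person would: the job done as asked, in the order asked, and still so for the second after the job is handed in, with the robot touching nothing.
It also fails if it takes over 58 s, if anything falls off the work surface, if the arm or the gripper's body presses on something with over 40 N, if the wrist force passes 120 N, or if a joint passes its speed limit or range.

## Robot

A 6-joint arm with a two-finger parallel gripper is mounted at the origin on the work surface. World frame = base frame: x ahead of the robot, y to its left, z up, the work surface at z = 0. Lengths are in m, angles in degrees, forces in N, time in s.
With the tool pointing down it reaches from about 0.4 to 0.825 m from the base axis. Payload 7 kg.
Tool frame: the origin (TCP) lies at the very end of the fingers, on their centre line; the grasp point (between the pads) lies 19 mm behind it (ctrl.grip_point_offset is the distance from the TCP to the grasp point, in m); x points along the fingers, z is the direction in which the jaws open and shut, and the axes are right-handed (so a half turn about x gives the same grasp; the last joint's range is limited). The gripper opens to 88 mm and grips with 3 to 60 N. Pads are 19 mm wide; open, the fingers measure 130 mm over their backs; the gripper's body (78 mm by 193 mm) begins 47 mm behind the grasp point.
Start: joints at [91.335, 20.546, 0.682, 0, -70.136, -16.507], TCP at [0.177, 0.651, 0.227] pointing down, gripper open.
Joint ranges: [-176.03, 176.03], [-82.01, 121.73], [-58.28, 71.71], [-173.87, 95.51], [-174.79, -0.11], [-173.66, 173.66]. Speed limits (degrees/s): [136.94, 136.94, 172.46, 180, 180, 180].

## Interface

Orientations are given as [roll, pitch, yaw] about the fixed x, y, z axes, in that order (R = Rz(yaw) Ry(pitch) Rx(roll)).
In Python, from plant import get_obs, snapshot, calibration, close_job, ctrl gives the robot as it stands.
- The arm moves only by the tool move_arm, never from a script. Its argument "commands" is a list that holds one entry, the list of rows, each a list of 4 numbers: the shift along the tool's x, y, z in cm, then the turn about the tool's x in rad. In form: [[[dx, dy, dz, spin], ...]]. A call has 1 to 8 rows; each row shifts and turns the commanded pose from where the row before left it, along the tool's axes as they then stand; what a row does not reach is not made up. A row lasts 1/10 s, in which the tool goes at most 50 mm and 8.59 degrees, less where a joint would pass 70% of its speed; a pose out of reach is approached as far as the arm can. A call with a gripper value outside its range is refused whole. "jaw" is the finger opening in cm, from 0 to 8.76, set as the call begins (left out, the last holds). The fingers move at their own pace and stop on an object; the grip force is fixed at half the most. Time passes only in rows, so rows that do not move let the fingers close. It gives the time, the measured TCP pose, the force and the opening at its end, in the units of the state.
- get_obs(): the state, without advancing time (a new reading comes with each control period).
- snapshot(name): name is "side" or "top" or "wrist"; returns (picture, depth): 480x640x3 uint8, red, green, blue; 480x640 float32, m along the optical axis (not along the pixel's ray), 0 where there is no reading.
- calibration(name): a dict with "mtx" (3x3 intrinsics, pixels), "T" (4x4, takes a point from camera to world coordinates); the wrist camera has in their place "tool_from_camera" (4x4, takes a point from camera to tool coordinates, whose origin is the TCP and whose axes are the tool frame's). Camera axes: x right, y up, looking along -z (the intrinsics and any distortion apply to the point x, -y, -z); pixel columns grow to the right and rows downward; lengths in m; the calibration is good to about 2 mm. A picture is of the moment at which its call begins: read the wrist's pose just before it. calibration takes no time and is no camera call.
- close_job(): hands the job in, once; it reports no verdict.
The state is a dict: "clock": time; "joint_pos": joint angles; "qvel": joint speeds; "tau": joint torques, N m; "tool_pos": TCP position; "orientation": TCP orientation; "force": force on the tool from outside, world axes, zero at the start; "moment": the same for the moment, N m; "opening": finger opening in m.
Only numpy, scipy, OpenCV 4.12 (cv2) and the standard library are available. Lean on these libraries where they do the work, as an engineer would, in place of code of your own. Each camera call takes 0.05 s, during which the arm holds its last target. There are 200 camera calls.

## Working session

There is one attempt and no reset: what is moved stays moved. The work goes in short steps, Python scripts to look and compute and a tool call to move; the robot and the scene stay as the last step left them, time stands still between calls to the robot, and variables do not carry over. Pictures are saved under pics/ and viewed, about 8 in all and at most 12, crops included, and the job is handed in when it is done.

Besides the shell and the picture viewer there is one more tool, called after "Emit:" by a JSON object that holds its "op" and its "data". move_arm: Moves the arm, as the interface text tells. Its arguments: {"type":"object","properties":{"commands":{"type":"array"},"jaw":{"type":"number"}},"required":["commands"]}

```bash
ls; mkdir -p pics
cat > h.py <<'E'
import numpy as np, cv2
from scipy.spatial.transform import Rotation as R
from plant import get_obs, snapshot, calibration, close_job, ctrl
def TW(name,o=None):
    c=calibration(name)
    if name!="wrist": return c["mtx"],c["T"]
    o=o or get_obs(); T=np.eye(4); T[:3,:3]=Rt(o); T[:3,3]=o["tool_pos"]
    return c["mtx"],T@c["tool_from_camera"]
def Rt(o): return R.from_euler("xyz",o["orientation"],degrees=True).as_matrix()
def shot(name,fn):
    M,T=TW(name); p,d=snapshot(name); cv2.imwrite("pics/"+fn+".png",p[...,::-1]); np.savez("pics/"+fn,p=p,d=d,M=M,T=T); return p,d,M,T
def cloud(d,M,T):
    v,u=np.mgrid[:480,:640]; z=d
    P=np.stack([(u-M[0,2])/M[0,0]*z,-(v-M[1,2])/M[1,1]*z,-z],-1)
    return P@T[:3,:3].T+T[:3,3]
E
python3 - <<'E'
from h import *
print(get_obs())
a=shot("top","top0")[0];b=shot("side","side0")[0]
for n in("top","side","wrist"): print(n,calibration(n))
E
```

```text
pics
{'clock': 0.0, 'joint_pos': array([ 9.13338475e+01,  2.05919285e+01,  6.33684017e-01, -2.05647567e-02,
       -7.01378719e+01, -1.65080181e+01]), 'qvel': array([ 0.04656199,  0.03167743, -0.13399344, -0.073238  ,  0.03783673,
        0.06301613]), 'tau': array([-3.00520887e-04, -5.82728148e+01,  2.93062985e+01,  6.99721590e+00,
        7.21115386e-03, -1.57540599e-04]), 'tool_pos': array([0.17656688, 0.65097437, 0.22561506]), 'orientation': array([   5.13724948,   89.90195803, -100.04392434]), 'force': array([ 0.31795993,  0.45179419, -0.06020469]), 'moment': array([-0.01171029, -0.01409842,  0.00150714]), 'opening': 0.08768459711799201}
top {'mtx': array([[560.082631  ,   0.        , 319.43855715],
       [  0.        , 560.082631  , 244.01969103],
       [  0.        ,   0.        ,   1.        ]]), 'T': array([[-0.006896  ,  0.99648077, -0.08353751,  0.46521893],
       [-0.99962822, -0.00907328, -0.02571197,  0.01075822],
       [-0.02637945,  0.08332915,  0.99617287,  1.15563159],
       [ 0.        ,  0.        ,  0.        ,  1.        ]])}
side {'mtx': array([[550.521055
[... 218 characters left out ...]
1781,  0.41019651, -0.70469354, -0.73613235],
       [ 0.01601436,  0.86979868,  0.49314683,  0.68034474],
       [ 0.        ,  0.        ,  0.        ,  1.        ]])}
wrist {'mtx': array([[378.40536393,   0.        , 318.81215645],
       [  0.        , 378.40536393, 241.12100719],
       [  0.        ,   0.        ,   1.        ]]), 'tool_from_camera': array([[ 1.15201862e-04,  3.06542968e-01, -9.51856815e-01,
        -1.58757848e-01],
       [-1.82294844e-04,  9.51856812e-01,  3.06542945e-01,
         8.22708662e-02],
       [ 9.99999977e-01,  1.38204271e-04,  1.65536880e-04,
         1.20882816e-03],
       [ 0.00000000e+00,  0.00000000e+00,  0.00000000e+00,
         1.00000000e+00]])}
```

View pics/top0.png

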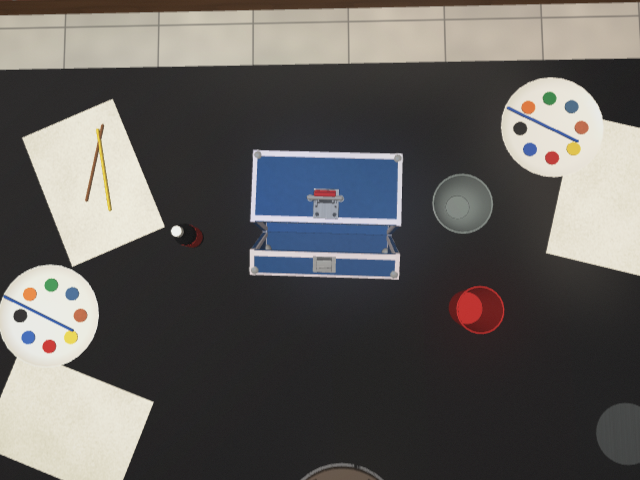

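View pics/side0.png

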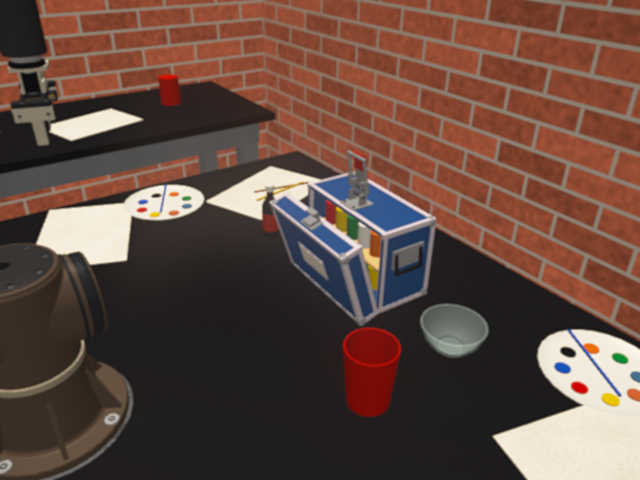

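The top view shows the chest at pixels (250–402, 150–278), with its front toward the robot and leaning out. The lever stands about upright at (325,195), and the keeper is at (324,264). The bowl and cup are to the right and the paint bottle to the left. Next I'll measure the case.

Run:
```python
from h import *
z=np.load("pics/top0.npz"); C=cloud(z["d"],z["M"],z["T"]); p=z["p"]
m=(C[...,2]>.184)&(C[...,2]<.196); m[:,:245]=0;m[:,410:]=0;m[:147]=0;m[225:]=0
P=C[m]; print("top z",np.median(P[:,2]),m.sum())
r=cv2.minAreaRect(P[:,:2].astype(np.float32)); print("rect",r,cv2.boxPoints(r))
# rows of profile mid-width
s=C[150:282,300:350]
for v in range(150,282,3): print(v,np.round(np.median(C[v,318:331],0),4), np.round(np.median(C[v,275:285],0),4))
hsv=cv2.cvtColor(p,cv2.COLOR_RGB2HSV); red=((hsv[...,0]<8)|(hsv[...,0]>172))&(hsv[...,1]>150)&(hsv[...,2]>80)
red[:,:300]=0;red[:,350:]=0;red[230:]=0;red[:150]=0
Q=C[red];print("red",red.sum(),Q.min(0),Q.max(0),np.median(Q,0))
hi=(C[...,2]>.2); hi[:,:300]=0;hi[:,350:]=0;hi[:150]=0;hi[285:]=0
vs,us=np.nonzero(hi)
for v in range(185,280,2):
  k=hi[v]
  if k.any(): print(v,np.nonzero(k)[0][[0,-1]],np.round(C[v][k].max(0),4),np.round(C[v][k].min(0),4))
```

```text
top z 0.19017608776711986 10310
rect ((0.6457862854003906, 0.02296976000070572), (0.2659588158130646, 0.12843172252178192), 88.09343719482422) [[ 0.5771818  -0.1077996 ]
 [ 0.70554245 -0.11207248]
 [ 0.71439075  0.15373912]
 [ 0.5860301   0.158012  ]]
150 [ 7.604e-01  2.960e-02 -1.000e-04] [7.613e-01 1.233e-01 6.000e-04]
153 [0.7066 0.0265 0.1893] [0.7071 0.1046 0.1911]
156 [0.701  0.0266 0.1902] [0.7018 0.1046 0.191 ]
159 [0.6956 0.0267 0.19  ] [0.6968 0.1048 0.1897]
162 [0.6901 0.0267 0.1912] [0.6913 0.1049 0.1903]
165 [0.685  0.0267 0.1896] [0.6861 0.1048 0.1892]
168 [0.6796 0.0268 0.1898] [0.6807 0.1049 0.1897]
171 [0.6744 0.0269 0.19  ] [0.6754 0.1049 0.1895]
174 [0.6689 0.0251 0.1904] [0.67   0.1048 0.1897]
177 [0.6636 0.0269 0.1907] [0.6647 0.1049 0.1895]
180 [0.6584 0.027  0.1897] [0.6593 0.105  0.1899]
183 [0.653  0.027  0.1904] [0.6539 0.1031 0.1901]
186 [0.6479 0.0271 0.1887] [0.6488 0.1049 0.1893]
189 [0.6421 0.027  0.1917] [0.6435 0.1048 0.189 ]
192 [0.6187 0.0253 0.2938] [0.6381 0.1051 0.1897]
195 [0.6134 0.0254 0.2965] [0.6328 0.1049 0.1899]
198 [0.609  0.0254 0.2951] 
[... 2066 characters left out ...]
82 0.0082 0.2058] [0.6082 0.0082 0.2058]
225 [322 322] [0.4652 0.0108 1.1556] [0.4652 0.0108 1.1556]
227 [312 312] [0.4652 0.0108 1.1556] [0.4652 0.0108 1.1556]
231 [322 322] [0.4652 0.0108 1.1556] [0.4652 0.0108 1.1556]
233 [347 347] [0.4652 0.0108 1.1556] [0.4652 0.0108 1.1556]
239 [349 349] [0.4652 0.0108 1.1556] [0.4652 0.0108 1.1556]
241 [327 327] [0.4652 0.0108 1.1556] [0.4652 0.0108 1.1556]
259 [303 303] [0.4652 0.0108 1.1556] [0.4652 0.0108 1.1556]
261 [317 331] [0.5161 0.0396 0.2061] [0.5158 0.0159 0.201 ]
263 [317 331] [0.5127 0.0396 0.2086] [0.5124 0.0159 0.2005]
265 [316 330] [0.5094 0.0415 0.2041] [0.5091 0.0176 0.2007]
267 [320 330] [0.506  0.0347 0.2049] [0.5057 0.0177 0.2002]
```

Run:
```python
import cv2
a=cv2.imread("pics/side0.png")[130:330,240:460]; b=cv2.imread("pics/top0.png")[140:290,240:410]
cv2.imwrite("pics/c0.png",cv2.resize(a,None,fx=3,fy=3,interpolation=cv2.INTER_CUBIC))
```

```text
(no output)
```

View pics/c0.png

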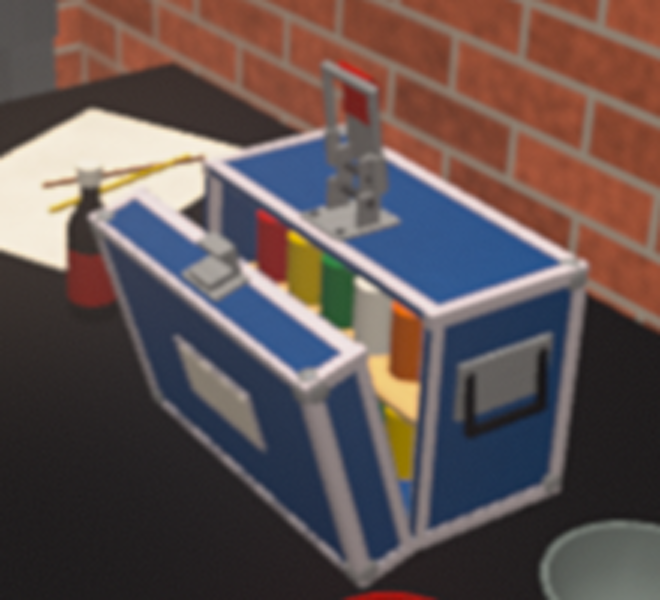

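The side crop shows the U-loop and the lever standing up together on the body, and the keeper on the leaning front. Next I'll work out the moves from the case frame.

```bash
cat >> h.py <<'E'
O=np.array([.583,.0251,0]); YAW=-1.9
def case():
    a=np.radians(YAW); T=np.eye(3); T[:2,:2]=[[np.cos(a),-np.sin(a)],[np.sin(a),np.cos(a)]]; return T
def tocase(P): return (np.asarray(P)-O)@case()
def plan(target,o=None,ycol=None):
    "shift in tool axes (cm) to bring TCP to case-frame target (m)"
    o=o or get_obs(); w=O+case()@np.array(target); return 100*Rt(o).T@(w-o["tool_pos"])
def stat():
    o=get_obs(); r=Rt(o); c=case()
    print("t",round(o["clock"],2),"case",np.round(1000*tocase(o["tool_pos"]),1),"F",np.round(o["force"],1),"open",round(o["opening"]*1000,1))
    y=c.T@r[:,1]; print("tool axes in case",np.round(c.T@r,2).tolist()); return o
E
python3 - <<'E'
from h import *
o=stat(); r=Rt(o)
# spin s about tool x: new y = cos s*y + sin s*z ; want = -case x
w=-case()[:,0]; s=np.arctan2(w@r[:,2],w@r[:,1]); print("spin",s, "other",s-np.sign(s)*np.pi)
print(plan([-.16,0,.25]), plan([-.16,0,.155]))
# bystanders
for n in ("top0",):
  z=np.load("pics/top0.npz");C=cloud(z["d"],z["M"],z["T"])
  for (u,v) in ((188,235),(178,231),(462,204),(480,310)): print(u,v,C[v,u], tocase(C[v,u]))
E
```

```text
t 0.1 case [-427.   612.1  225.7] F [-1.   0.7 -1. ] open 87.4
tool axes in case [[-0.0, 0.97, -0.23], [-0.0, -0.23, -0.97], [-1.0, 0.0, 0.0]]
spin 2.909864114778878 other -0.23172853881091493
[-2.34035549 40.04166895 53.44844888] [ 7.15963353 40.0400663  53.43408967]
188 235 [0.5734389  0.2889509  0.09844739] [-0.01830387  0.26338884  0.09844739]
178 231 [0.57756376 0.29869688 0.13252571] [-0.0145044   0.27326622  0.13252571]
462 204 [ 0.64197392 -0.25426129  0.00379233] [ 0.06820377 -0.27725241  0.00379233]
480 310 [ 0.4244424  -0.28489877  0.00213467] [-0.14819236 -0.31508534  0.00213467]
```

Emit:
{"op": "move_arm", "data": {"commands": [[[-0.3,2.7,3.6,0],[-0.3,2.7,3.6,0],[-0.3,2.7,3.6,0],[-0.3,2.7,3.6,0],[-0.3,2.7,3.6,0],[-0.3,2.7,3.6,0],[-0.3,2.7,3.6,0],[-0.3,2.7,3.6,0]]], "jaw": 0}}

```text
clock: 0.9
tool_pos: [0.3099, 0.315, 0.2505]
orientation: [-42.6, 90.0, -147.7]
force: [2.0, 1.4, 0.7]
opening: 0.0291
```

Run:
```python
from h import *
o=stat();print(o["joint_pos"],plan([-.16,0,.25]))
```

```text
t 0.9 case [-282.5  280.7  250.5] F [2.  1.4 0.7] open 29.1
tool axes in case [[-0.0, 0.97, -0.23], [-0.0, -0.23, -0.97], [-1.0, -0.0, 0.0]]
[ 7.11826138e+01 -3.12463562e+00 -2.47589554e+01 -4.88255377e-03
 -6.83713075e+01  3.67034251e+00] [ 0.05358357 18.35904491 24.5107942 ]
```

Emit:
{"op": "move_arm", "data": {"commands": [[[0,2.6,3.5,0],[0,2.6,3.5,0],[0,2.6,3.5,0],[0,2.6,3.5,0],[0,2.6,3.5,0],[0,2.6,3.5,0],[0,2.6,3.5,0],[0,0,0,0.15]]]}}

```text
clock: 1.7
tool_pos: [0.4218, 0.0287, 0.2502]
orientation: [-17.7, 89.9, -131.5]
force: [-0.7, -0.1, -0.5]
opening: 0.0006
```

Emit:
{"op": "move_arm", "data": {"commands": [[[0,0,0,0.1499],[0,0,0,0.1499],[0,0,0,0.1499],[0,0,0,0.1499],[0,0,0,0.1499],[0,0,0,0.1499],[0,0,0,0.1499],[0,0,0,0.1499]]]}}

```text
clock: 2.5
tool_pos: [0.421, 0.0328, 0.2503]
orientation: [12.8, 90.0, -170.1]
force: [0.7, 0.3, -0.1]
opening: 0.0003
```

Emit:
{"op": "move_arm", "data": {"commands": [[[0,0,0,0.1499],[0,0,0,0.1499],[0,0,0,0.1499],[0,0,0,0.1499],[0,0,0,0.1499],[0,0,0,0.1499],[0,0,0,0.1499],[0,0,0,0.1499]]]}}

```text
clock: 3.3
tool_pos: [0.421, 0.0328, 0.2503]
orientation: [80.6, 90.0, -170.9]
force: [-1.1, 0.5, 0.3]
opening: 0.0004
```

Run:
```python
from h import *
o=stat();r=Rt(o);print(o["joint_pos"],plan([-.16,0,.25]))
w=-case()[:,0]; print("spin",np.arctan2(w@r[:,2],w@r[:,1]))
```

```text
t 3.3 case [-162.2    2.3  250.3] F [-1.1  0.5  0.3] open 0.4
tool axes in case [[-0.0, -0.94, -0.35], [-0.0, -0.35, 0.94], [-1.0, 0.0, 0.0]]
[ 3.14533564e+01 -5.25217167e+00 -2.66955968e+01 -1.23898740e-02
 -6.85845877e+01 -1.02991619e+02] [ 0.03097408 -0.12329814 -0.2905111 ]
spin 0.35530038198141095
```

Emit:
{"op": "move_arm", "data": {"commands": [[[0,0,0,0.12],[0,0,0,0.12],[0,0,0,0.115],[0,0,-0.2,0],[0,0,0,0]]]}}

```text
clock: 3.8
tool_pos: [0.4211, 0.0306, 0.2504]
orientation: [113.3, 90.0, -158.1]
force: [-0.1, -0.2, 0.6]
opening: 0.0002
```

Run:
```python
from h import *
o=stat(); shot("wrist","w1")
```

```text
t 3.8 case [-1.620e+02  2.000e-01  2.504e+02] F [-0.1 -0.2  0.6] open 0.2
tool axes in case [[-0.0, -1.0, -0.01], [-0.0, -0.01, 1.0], [-1.0, 0.0, -0.0]]
```

View pics/w1.png

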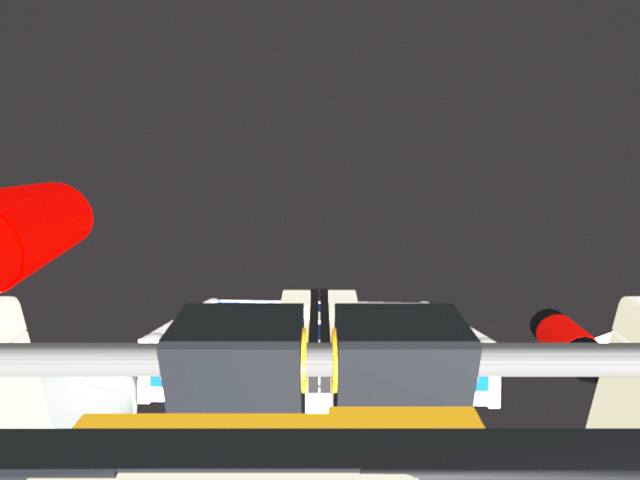

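The wrist view is mostly filled by the fingers, with the cup at (50,230) and the bottle at (565,340), both clear. Next I'll descend and push the front.

Emit:
{"op": "move_arm", "data": {"commands": [[[4.6,0,0,0],[4.7,0,0,0],[0,-2.0,0,0],[0,-2.0,0,0],[0,-1.0,0,0],[0,-1.0,0,0],[0,-1.0,0,0],[0,0,0,0]]]}}

```text
clock: 4.65
tool_pos: [0.491, 0.0287, 0.1574]
orientation: [108.3, 89.9, -163.2]
force: [-1.2, -1.4, -0.4]
opening: 0.0005
```

Emit:
{"op": "move_arm", "data": {"commands": [[[-0.2,-0.7,0,0],[-0.2,-0.7,0,0],[-0.1,-0.7,0,0],[-0.1,-0.5,0,0],[0,0,0,0]]]}}

```text
clock: 5.15
tool_pos: [0.5171, 0.0282, 0.1639]
orientation: [-21.8, 90.0, 66.7]
force: [-1.2, 0.5, 0.8]
opening: 0.0005
```

Run:
```python
from h import *
stat()
p,d,M,T=shot("top","top1");C=cloud(d,M,T)
for v in range(216,284,3): print(v,np.round(1000*tocase(np.median(C[v,275:285],0)),1))
```

```text
t 5.15 case [-66.    0.9 163.9] F [-1.2  0.5  0.8] open 0.5
tool axes in case [[0.0, -1.0, -0.01], [0.0, -0.01, 1.0], [-1.0, -0.0, 0.0]]
216 [-44.3  38.1 602.7]
219 [-47.4  37.9 603.5]
222 [-50.4  37.3 603.8]
225 [-53.4  37.7 603.8]
228 [-56.4  37.8 603.3]
231 [-59.4  37.5 603.6]
234 [-62.6  37.3 605.1]
237 [-65.5  37.3 604.3]
240 [-68.5  37.  605.1]
243 [-71.5  37.1 604.7]
246 [-74.4  37.  604.7]
249 [-77.4  37.  604.1]
252 [-80.3  36.8 603.5]
255 [-83.3  36.6 603.9]
258 [-86.3  36.6 603.7]
261 [-89.2  36.6 602.9]
264 [-92.2  36.5 603. ]
267 [-95.1  36.5 602.1]
270 [-98.1  36.3 601.7]
273 [-100.6   37.9  586.8]
276 [-103.6   37.9  585.5]
279 [-106.6   38.   584.1]
282 [-109.7   37.9  582.6]
```

Emit:
{"op": "move_arm", "data": {"commands": [[[0,-0.3,0,0],[0,-0.3,0,0],[0,-0.3,0,0]]]}}

```text
clock: 5.5
tool_pos: [0.525, 0.0279, 0.1636]
orientation: [96.1, 89.9, -175.4]
force: [-5.1, -0.7, 3.8]
opening: 0.0001
```

Emit:
{"op": "move_arm", "data": {"commands": [[[0,-0.2,0,0],[0,-0.2,0,0]]]}}

```text
clock: 5.7
tool_pos: [0.5286, 0.0277, 0.1635]
orientation: [97.0, 89.9, -174.5]
force: [-14.6, 3.1, 9.6]
opening: 0.0004
```

Run:
```python
from h import *
stat(); p=shot("side","s1")[0]
cv2.imwrite("pics/s1c.png",cv2.resize(p[100:340,220:480,::-1],None,fx=2.4,fy=2.4))
```

```text
t 5.7 case [-54.5   0.8 163.5] F [-14.6   3.1   9.6] open 0.4
tool axes in case [[-0.0, -1.0, -0.01], [-0.0, -0.01, 1.0], [-1.0, 0.0, -0.0]]
```

View pics/s1c.png

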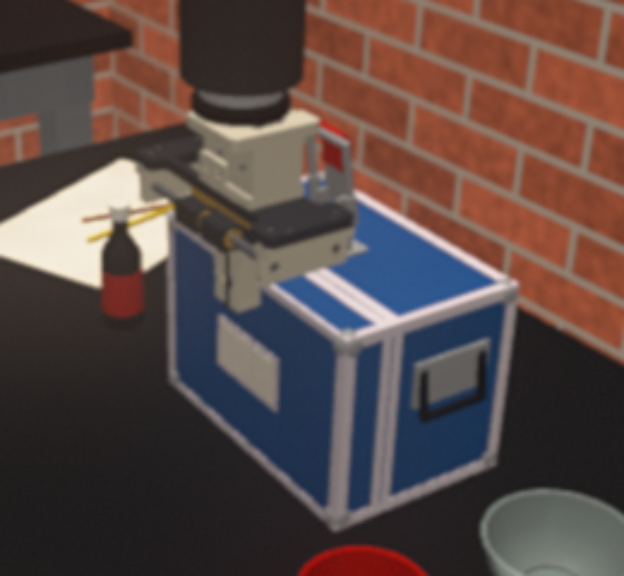

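The side view shows the front closed flush, with force now rising against the stop. I'll give it a small extra push, then back off and go up.

Emit:
{"op": "move_arm", "data": {"commands": [[[0,-0.15,0,0],[0,-0.1,0,0],[0,0,0,0]]]}}

```text
clock: 6.05
tool_pos: [0.5285, 0.0276, 0.1632]
orientation: [94.7, 89.6, -176.9]
force: [-18.3, 3.7, 12.5]
opening: 0.0004
```

Emit:
{"op": "move_arm", "data": {"commands": [[[0,1.5,0,0],[0,4,0,0],[0,4.5,0,0],[-2,4,0,0],[-4,2,0,0],[-5,0,0,0],[-4,0,0,0],[0,0,0,0]]], "jaw": 8.7}}

```text
clock: 6.85
tool_pos: [0.3753, 0.0332, 0.3196]
orientation: [-63.3, 89.3, 25.2]
force: [0.4, 0.6, -1.9]
opening: 0.0591
```

Run:
```python
from h import *
stat(); p,d,M,T=shot("wrist","w2");C=tocase(cloud(d,M,T).reshape(-1,3)).reshape(480,640,3)
q=p[...,::-1].copy()
cv2.imwrite("pics/w2.png",q)
p,d,M,T=shot("top","top2");C=tocase(cloud(d,M,T).reshape(-1,3)).reshape(480,640,3)*1000
for v in range(150,262,6): print(v,np.round(np.median(C[v,275:285],0),1))
cv2.imwrite("pics/top2c.png",cv2.resize(p[140:280,230:420,::-1],None,fx=4,fy=4,interpolation=cv2.INTER_CUBIC))
```

```text
t 6.85 case [-207.9    1.2  319.6] F [ 0.4  0.6 -1.9] open 59.1
tool axes in case [[0.01, -1.0, -0.01], [0.01, -0.01, 1.0], [-1.0, -0.01, 0.01]]
150 [ 1.751e+02  1.041e+02 -1.000e-01]
156 [116.2  83.5 190.8]
162 [105.7  83.2 190. ]
168 [ 95.   83.  189.7]
174 [ 84.2  82.5 190.4]
180 [ 73.8  82.3 189. ]
186 [ 62.8  81.9 191.1]
192 [ 52.3  81.5 190.1]
198 [ 41.8  81.2 190.6]
204 [ 31.1  80.9 190.5]
210 [ 20.7  80.5 190.3]
216 [ 10.1  80.1 190.2]
222 [ -0.5  79.7 190.7]
228 [-11.   79.4 190.8]
234 [-21.3  79.2 190.1]
240 [-31.8  78.9 189. ]
246 [-42.1  76.9 189.3]
252 [-44.3  90.7  65.2]
258 [-52.4  96.7   0.7]
```

View pics/w2.png

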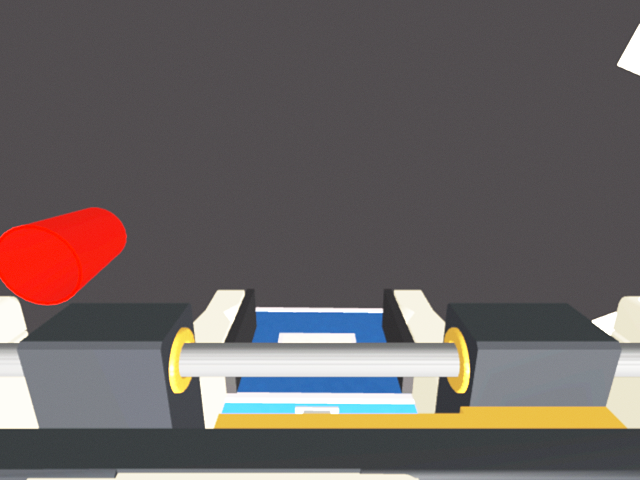

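The wrist view is still mostly fingers, showing the front face between them. The depth profile puts the front at z=190 out to x=-44, so it is shut. Next I'll locate the lever and loop in the new top view.

Run:
```python
from h import *
z=np.load("pics/top2.npz");M,T,d,p=z["M"],z["T"],z["d"],z["p"];C=tocase(cloud(d,M,T).reshape(-1,3)).reshape(480,640,3)*1000
m=(d>0)&(abs(C[...,0])<150)&(abs(C[...,1])<45)&(C[...,2]>196)
v,u=np.nonzero(m)
for a in np.unique(v):
  k=v==a; print(a,u[k].min(),u[k].max(),[tuple(int(t) for t in C[a,x]) for x in u[k]][::4])
# edges of whole top
m=(C[...,2]>185)&(C[...,2]<195)&(abs(C[...,0]-40)<110)&(abs(C[...,1])<150)
r=cv2.minAreaRect(C[...,:2][m].astype(np.float32));print(r)
```

```text
153 309 309 [(121, 31, 196)]
157 338 338 [(114, -19, 199)]
189 318 318 [(57, 14, 196)]
190 315 324 [(39, 15, 290), (39, 9, 288), (39, 3, 291)]
191 314 334 [(38, 17, 286), (37, 10, 291), (37, 4, 291), (37, -1, 289), (38, -7, 290), (38, -14, 290)]
192 314 335 [(35, 16, 294), (35, 10, 293), (35, 4, 292), (35, -1, 294), (36, -7, 292), (36, -14, 290)]
193 314 335 [(33, 16, 297), (33, 10, 296), (33, 4, 298), (33, -1, 295), (33, -7, 297), (34, -14, 295)]
194 314 335 [(31, 16, 298), (31, 10, 297), (31, 4, 297), (31, -1, 299), (32, -7, 294), (32, -14, 297)]
195 309 335 [(38, 26, 246), (29, 15, 298), (30, 9, 295), (30, 2, 297), (30, -3, 298), (30, -9, 299), (31, -15, 294)]
196 307 342 [(28, 27, 293), (28, 21, 293), (28, 15, 299), (28, 8, 295), (28, 2, 296), (28, -3, 297), (28, -9, 299), (29, -15, 297), (30, -22, 291)]
197 307 343 [(27, 27, 294), (27, 21, 294), (27, 15, 294), (27, 8, 294), (27, 2, 293), (28, -3, 291), (28, -9, 293), (28, -15, 294), (28, -22, 293), (36, -28, 247)]
198 307 343 [(24, 27, 297), (25, 21, 297), (25, 15, 297), (25, 8, 297), (26, 2, 292), (26, -3, 294), (26, -9, 295), 
[... 1634 characters left out ...]
, 196), (-21, 0, 197), (-22, -6, 200)]
236 317 332 [(-23, 13, 196), (-24, 6, 199), (-23, 0, 199), (-23, -6, 200)]
237 317 332 [(-25, 13, 197), (-25, 6, 199), (-25, 0, 198), (-25, -7, 201)]
238 317 332 [(-27, 13, 197), (-27, 6, 200), (-27, 0, 200), (-27, -7, 200)]
239 317 331 [(-29, 13, 199), (-29, 6, 200), (-29, 0, 202), (-28, -7, 198)]
240 317 331 [(-30, 13, 196), (-30, 4, 199), (-30, -1, 196), (-30, -8, 199)]
241 317 331 [(-32, 13, 197), (-32, 6, 200), (-32, -3, 198), (-32, -10, 197)]
242 318 331 [(-34, 11, 196), (-34, 4, 197), (-34, -3, 198), (-34, -10, 202)]
244 328 328 [(-37, -5, 196)]
((39.76988983154297, 0.0189361572265625), (266.00225830078125, 174.38743591308594), 89.86209869384766)
```

View pics/top2c.png

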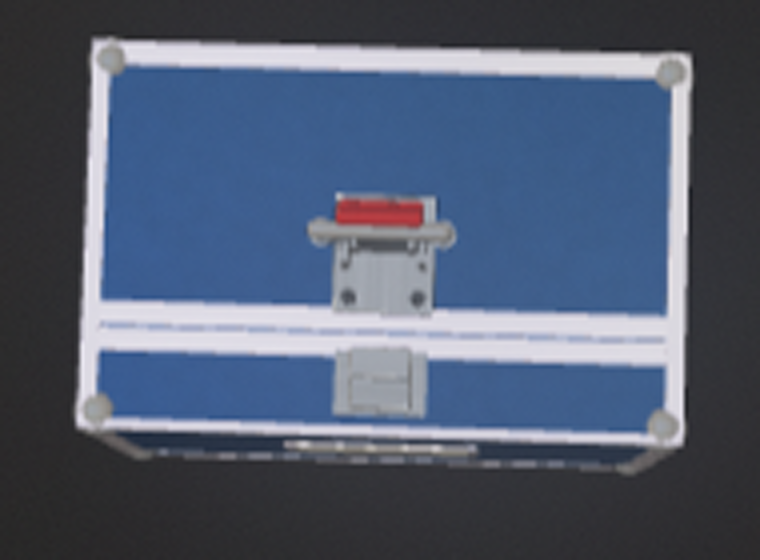

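The crop shows the front flush. The crossbar lies in front of the red grip at case x≈25.5, z≈291, and the keeper lip is at x=-22, which matches the spec, so the frame is good to about 1 mm. The lever is at about 1.7 rad. I'll go over and behind it and tip it forward to about 1.88.

Emit:
{"op": "move_arm", "data": {"commands": [[[-1.5,-4.6,-0.1,0],[-1.0,-4.8,0,0],[0,-4.9,0,0],[0,-4.9,0,0],[0,-4.9,0,0],[0,-4.5,0,0],[0,0,0,0]]], "jaw": 0}}

```text
clock: 7.65
tool_pos: [0.6621, 0.0233, 0.3317]
orientation: [108.3, 89.5, -163.3]
force: [-0.8, 0.3, -1.3]
opening: 0.0224
```

Run:
```python
from h import *
o=stat(); print(plan([.075,0,.265]),o["joint_pos"])
```

```text
t 7.65 case [ 79.2   0.8 331.7] F [-0.8  0.3 -1.3] open 22.4
tool axes in case [[-0.01, -1.0, -0.01], [-0.0, -0.01, 1.0], [-1.0, 0.01, -0.0]]
[ 6.66860436  0.36292948 -0.06018379] [ 1.88294250e+01  1.72329465e+01  9.34139928e+00 -1.85079779e-02
 -8.25945350e+01 -1.10434754e+02]
```

Emit:
{"op": "move_arm", "data": {"commands": [[[3,0,-0.1,0],[3.2,0,0,0],[0,1.2,0,0],[0,1.2,0,0],[0,0,0,0]]]}}

```text
clock: 8.15
tool_pos: [0.6337, 0.0233, 0.279]
orientation: [-80.2, 89.8, 8.4]
force: [0.6, 0.3, 0.4]
opening: 0.0005
```

Emit:
{"op": "move_arm", "data": {"commands": [[[0,0.4,0,0],[0,0.4,0,0],[0,0.3,0,0],[0,0,0,0]]]}}

```text
clock: 8.55
tool_pos: [0.6234, 0.0235, 0.2771]
orientation: [-65.8, 90.0, 22.7]
force: [0.3, 0.6, -0.1]
opening: 0.0005
```

```bash
cat >> h.py <<'E'
def latch(fn):
    p,d,M,T=shot("top",fn);C=tocase(cloud(d,M,T).reshape(-1,3)).reshape(480,640,3)*1000
    m=(d>0)&(abs(C[...,0]-20)<110)&(abs(C[...,1])<45)&(C[...,2]>204)&(C[...,2]<330)
    v,u=np.nonzero(m)
    for a in np.unique(v):
        k=u[v==a]
        if len(k)>3: print(a,k.min(),k.max(),[tuple(int(t) for t in C[a,x]) for x in k][::6])
E
python3 - <<'E'
from h import *
stat(); p=shot("side","s2")[0]
cv2.imwrite("pics/s2c.png",cv2.resize(p[60:300,240:460,::-1],None,fx=2.5,fy=2.5,interpolation=cv2.INTER_CUBIC))
E
```

```text
t 8.55 case [ 4.040e+01 -2.000e-01  2.771e+02] F [ 0.3  0.6 -0.1] open 0.5
tool axes in case [[0.0, -1.0, -0.01], [0.0, -0.01, 1.0], [-1.0, -0.0, 0.0]]
```

View pics/s2c.png

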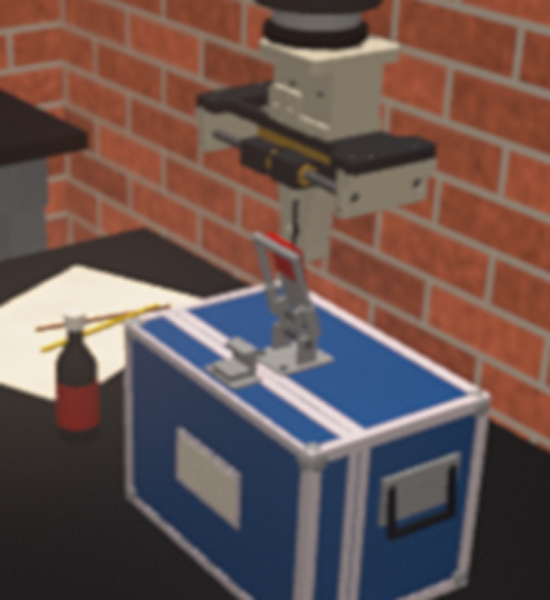

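The side crop shows the lever and loop tilted forward together, with the finger behind them and the bar's upper end at about (258,238) in the crop. Next I'll measure the bar from side depth, then back the hand off and check from the top.

Run:
```python
from h import *
z=np.load("pics/s2.npz");C=tocase(cloud(z["d"],z["M"],z["T"]).reshape(-1,3)).reshape(480,640,3)*1000
m=(z["d"]>0)&(abs(C[...,1])<32)&(C[...,2]>215)&(C[...,0]<35)&(C[...,0]>-45)
for v in range(150,200,3):
  k=np.nonzero(m[v])[0]; print(v,[(int(u),*[int(t) for t in C[v,u]]) for u in k[::4]])
```

```text
150 [(353, 30, 14, 298), (357, 31, 3, 302), (361, 29, -11, 307), (365, 33, -18, 309)]
153 [(342, 12, 25, 292), (349, 18, 10, 296), (355, 28, 5, 296), (359, 30, -4, 299), (363, 29, -17, 303)]
156 [(342, 9, 20, 288), (346, 11, 10, 291), (350, 15, 3, 293), (354, 18, -4, 295), (358, 31, -1, 291), (362, 28, -16, 297)]
159 [(342, 11, 22, 281), (348, 9, 1, 289), (352, 13, -6, 291), (356, 15, -15, 294), (360, 28, -10, 289)]
162 [(343, 16, 26, 272), (350, 23, 13, 276), (354, 11, -15, 288), (358, 11, -27, 293), (362, 28, -18, 286)]
165 [(344, 19, 26, 266), (350, 24, 14, 269), (354, 23, 0, 274), (358, 12, -26, 286)]
168 [(345, 21, 26, 259), (351, 26, 13, 263), (355, 25, -1, 268), (359, 14, -27, 280)]
171 [(346, 23, 24, 253), (353, 29, 10, 257), (357, 27, -4, 263), (361, 19, -27, 273)]
174 [(346, 23, 24, 247), (350, 29, 19, 247), (356, 29, 0, 254), (360, 19, -25, 266)]
177 [(346, 23, 24, 240), (350, 27, 16, 242), (356, 32, 3, 246), (360, 19, -25, 260)]
180 [(347, 26, 25, 233), (351, 27, 12, 237), (355, 32, 7, 238), (359, 33, -5, 243), (363, 26, -25, 252)]
183 [(348, 30, 26, 225), (352, 28, 10, 231), (360, 31, -11, 239), (365, 29, -29, 247)]
186 [(351, 29, 14, 223), (355, 32, 5, 226), (359, 28, -12, 234), (363, 25, -28, 241)]
189 [(349, 25, 15, 217), (353, 30, 9, 218), (360, 30, -13, 227), (364, 30, -25, 232)]
192 [(358, 34, -2, 216), (362, 34, -14, 221)]
195 [(334, -15, 7, 217), (361, 29, -18, 217)]
198 [(333, -22, 1, 215), (337, -17, -4, 216)]
```

Emit:
{"op": "move_arm", "data": {"commands": [[[0,-0.8,0,0],[0,-0.7,0,0],[0,0,0,0],[0,0,0,0],[0,0,0,0],[0.6,0,0,0],[0,0,0,0]]], "jaw": 4.2}}

```text
clock: 9.3
tool_pos: [0.6381, 0.0231, 0.2696]
orientation: [91.0, 89.9, 179.5]
force: [0.3, -0.5, -0.9]
opening: 0.0416
```

Emit:
{"op": "move_arm", "data": {"commands": [[[0,0.8,0,0],[0,0.8,0,0],[0,0.4,0,0],[0,0.4,0,0],[0,0.3,0,0],[0,0,0,0]]]}}

```text
clock: 9.9
tool_pos: [0.6113, 0.0238, 0.2709]
orientation: [-67.4, 90.0, 21.1]
force: [0.1, 0.4, 0.1]
opening: 0.0419
```

```bash
cat >> h.py <<'E'
def sidecheck(fn,crop=True,zmin=200):
    p,d,M,T=shot("side",fn);C=tocase(cloud(d,M,T).reshape(-1,3)).reshape(480,640,3)*1000
    m=(d>0)&(abs(C[...,1])<32)&(C[...,2]>zmin)&(C[...,0]<140)&(C[...,0]>-50)&(C[...,2]<320)
    for v in range(144,215,4):
        k=np.nonzero(m[v])[0]; print(v,[(int(u),*[int(t) for t in C[v,u]]) for u in k[::4]])
    cv2.imwrite("pics/"+fn+"c.png",cv2.resize(p[60:300,240:460,::-1],None,fx=2.5,fy=2.5,interpolation=cv2.INTER_CUBIC))
E
python3 - <<'E'
from h import *
stat(); sidecheck("s3")
E
```

```text
t 9.9 case [ 28.3  -0.3 270.9] F [0.1 0.4 0.1] open 41.9
tool axes in case [[0.0, -1.0, -0.01], [0.0, -0.01, 1.0], [-1.0, -0.0, 0.0]]
144 [(342, 16, 31, 308), (346, 17, 19, 311), (350, 26, 19, 310), (354, 37, 22, 307)]
148 [(342, 16, 31, 300), (346, 15, 17, 304), (350, 27, 19, 301), (354, 36, 19, 300)]
152 [(342, 16, 31, 292), (346, 19, 22, 294), (350, 28, 21, 292), (360, 18, -23, 309)]
156 [(338, 3, 25, 288), (342, 8, 19, 289), (346, 16, 17, 288), (350, 14, 1, 294), (354, 15, -9, 297), (363, 19, -30, 304)]
160 [(340, 5, 21, 281), (344, 3, 5, 287), (348, 4, -5, 290), (352, 18, 0, 285), (356, 14, -16, 292), (360, 17, -24, 294)]
164 [(341, 12, 27, 269), (350, 1, -16, 287), (354, 5, -23, 289), (358, 20, -16, 283)]
168 [(343, 14, 23, 262), (351, 26, 13, 262), (355, 6, -26, 281), (359, 18, -22, 277)]
172 [(345, 20, 24, 251), (352, 31, 15, 252), (356, 8, -27, 273), (360, 24, -18, 266)]
176 [(345, 21, 24, 243), (349, 27, 19, 243), (355, 31, 5, 247), (359, 14, -28, 264)]
180 [(347, 25, 22, 234), (351, 24, 9, 239), (355, 34, 9, 237), (359, 18, -24, 254), (363, 33, -16, 247)]
184 [(348, 32, 28, 221), (352, 28, 10, 229), (356, 33, 3, 231), (360, 20, -25, 245), (364, 25, -30, 246)]
188 [(352, 28, 9, 221), (356, 41, 13, 216), (360, 29, -13, 230), (364, 28, -28, 236)]
192 [(349, 27, 17, 209), (353, 31, 10, 211), (357, 37, 4, 212), (361, 33, -13, 220), (365, 31, -28, 227)]
196 [(331, -20, 11, 215), (335, -12, 8, 214), (350, 29, 16, 200), (360, 27, -18, 215), (364, 35, -20, 214)]
200 [(333, -14, 13, 204), (337, -20, -9, 215), (341, -13, -12, 214), (361, 32, -15, 204), (365, 39, -19, 204)]
204 [(327, -29, 10, 200), (335, -16, 3, 200), (339, -15, -8, 205)]
208 [(331, -32, -7, 200)]
212 []
```

Emit:
{"op": "move_arm", "data": {"commands": [[[0,0.4,0,0],[0,0.4,0,0],[0,0.4,0,0],[0,0.3,0,0],[0,0,0,0],[0,0,0,0],[0,0,0,0],[0,0,0,0]]]}}

```text
clock: 10.75
tool_pos: [0.5967, 0.0242, 0.2705]
orientation: [111.9, 90.0, -159.6]
force: [-0.3, 0.1, -0.3]
opening: 0.0419
```

Run:
```python
from h import *
stat(); sidecheck("s4")
```

```text
t 10.75 case [ 13.7  -0.5 270.5] F [-0.3  0.1 -0.3] open 41.9
tool axes in case [[-0.0, -1.0, -0.01], [-0.0, -0.01, 1.0], [-1.0, 0.0, -0.0]]
144 [(336, 2, 31, 311), (340, 2, 19, 314), (344, 12, 19, 312), (348, 22, 20, 310)]
148 [(336, 1, 30, 303), (340, 3, 19, 306), (344, 14, 22, 303), (348, 22, 20, 302)]
152 [(336, 2, 30, 295), (340, 1, 17, 299), (344, 14, 22, 295), (354, 1, -26, 314)]
156 [(335, 0, 31, 286), (339, 3, 22, 289), (343, 11, 20, 288), (347, 19, 18, 287), (351, 15, 0, 294), (355, 2, -29, 307)]
160 [(336, 2, 29, 279), (340, 4, 19, 282), (344, 12, 18, 280), (349, 21, 14, 280), (353, 4, -21, 296)]
164 [(339, 3, 22, 273), (343, 12, 20, 271), (351, 24, 11, 272)]
168 [(351, 27, 14, 262), (355, 2, -31, 284)]
172 [(352, 29, 13, 254)]
176 [(353, 34, 16, 243), (357, 31, 0, 250), (361, 30, -14, 255)]
180 [(349, 33, 27, 230), (353, 29, 9, 238), (357, 36, 4, 238), (361, 32, -12, 246)]
184 [(343, 19, 28, 224), (347, 24, 21, 226), (351, 25, 10, 230), (355, 33, 7, 229), (360, 28, -15, 239), (364, 39, -13, 236)]
188 [(339, 7, 24, 220), (343, 15, 21, 219), (352, 30, 12, 219), (356, 37, 8, 219), (360, 27, -17, 232), (365, 34, -24, 233)]
192 [(333, -5, 25, 214), (337, 0, 20, 215), (351, 29, 13, 210), (355, 34, 6, 212), (359, 28, -13, 221), (363, 26, -27, 228), (367, 35, -29, 226)]
196 [(327, -21, 24, 210), (331, -22, 8, 217), (335, -13, 8, 215), (350, 30, 17, 200), (357, 12, -28, 223), (361, 21, -29, 221), (365, 38, -19, 213)]
200 [(323, -30, 23, 204), (327, -25, 16, 205), (336, -22, -8, 215), (340, -14, -11, 214), (351, 1, -23, 215), (355, 8, -27, 215), (362, 32, -18, 205), (366, 44, -16, 201)]
204 [(327, -32, 6, 203), (331, -28, 0, 205), (336, -17, -2, 203), (340, -13, -10, 205), (345, -13, -25, 211), (349, -5, -28, 211)]
208 [(330, -34, -6, 200), (336, -29, -19, 205), (340, -25, -26, 207), (344, -16, -27, 205)]
212 []
```

View pics/s4c.png

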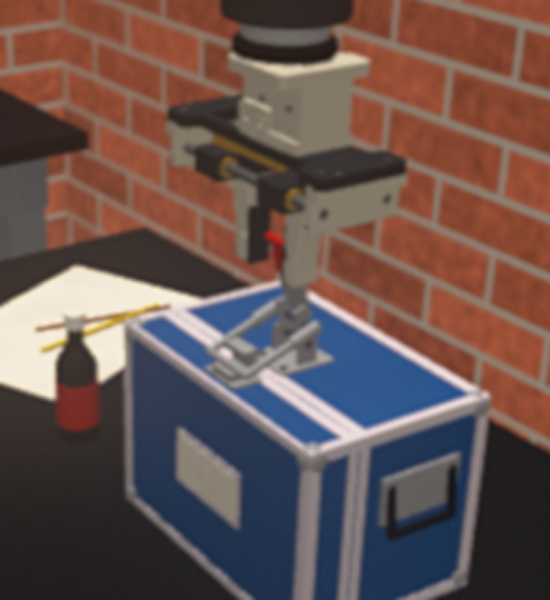

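The loop has dropped over the keeper: the bar is at x≈-29, z≈204, resting on the foot outside the lip. Next I'll raise the hand, move in front of the lever, close the fingers and lower.

Emit:
{"op": "move_arm", "data": {"commands": [[[-3,0,0,0],[-3.2,0,0,0],[0,2,0,0],[0,1.7,0,0],[0,0,0.1,0],[3,0,0,0],[2.9,0,0,0],[0,0,0,0]]]}}

```text
clock: 11.6
tool_pos: [0.5578, 0.0259, 0.2697]
orientation: [102.6, 89.6, -168.9]
force: [-0.3, -0.7, -0.5]
opening: 0.0418
```

Emit:
{"op": "move_arm", "data": {"commands": [[[0,0,0,0],[0,0,0,0],[0,0,0,0],[0,0,0,0]]], "jaw": 0}}

```text
clock: 12.0
tool_pos: [0.5602, 0.0263, 0.2746]
orientation: [-72.8, 89.9, 15.7]
force: [0.4, 0.4, 0.6]
opening: 0.0154
```

Run:
```python
from h import *
stat(); print(plan([.0097,0,.272]))
```

```text
t 12.0 case [-22.8   0.4 274.6] F [0.4 0.4 0.6] open 15.4
tool axes in case [[0.0, -1.0, -0.01], [0.0, -0.01, 1.0], [-1.0, -0.0, 0.0]]
[ 0.26487353 -3.25383858 -0.06448406]
```

Emit:
{"op": "move_arm", "data": {"commands": [[[0,-1,0,0],[0,-1,0,0],[0,-0.8,0,0],[0,-0.8,0,0],[0,-0.8,0,0],[0,-0.8,0,0],[0,0,0,0]]]}}

```text
clock: 12.7
tool_pos: [0.6126, 0.0247, 0.273]
orientation: [127.4, 90.0, -144.1]
force: [-0.5, 0.3, -0.5]
opening: 0.0003
```

Run:
```python
from h import *
stat(); sidecheck("s5")
```

```text
t 12.7 case [ 29.6   0.6 273. ] F [-0.5  0.3 -0.5] open 0.3
tool axes in case [[-0.0, -1.0, -0.01], [-0.0, -0.01, 1.0], [-1.0, 0.0, -0.0]]
144 [(347, 18, 18, 312), (351, 16, 3, 317)]
148 [(347, 18, 17, 304), (351, 16, 2, 309), (355, 19, -5, 311), (359, 20, -16, 315), (363, 27, -19, 314), (367, 36, -20, 313)]
152 [(348, 18, 14, 297), (352, 20, 4, 300), (356, 17, -11, 306), (360, 19, -21, 308), (364, 29, -20, 306)]
156 [(348, 18, 13, 289), (352, 19, 1, 293), (356, 17, -12, 298), (360, 22, -18, 299), (364, 33, -16, 296), (368, 42, -16, 294)]
160 [(347, 17, 15, 281), (351, 16, 0, 286), (355, 18, -8, 289), (359, 22, -16, 290), (363, 32, -14, 288), (367, 42, -14, 285), (371, 51, -15, 284)]
164 [(351, 19, 4, 275), (355, 17, -11, 282), (359, 22, -16, 282), (363, 32, -15, 280), (367, 44, -13, 276)]
168 [(358, 44, 14, 258), (362, 42, 0, 264), (366, 43, -12, 268), (370, 52, -13, 267)]
172 [(358, 45, 15, 249), (362, 45, 1, 254), (366, 43, -13, 260)]
176 [(358, 46, 15, 240), (362, 43, -1, 247), (366, 45, -11, 251)]
180 [(350, 36, 27, 229), (354, 33, 11, 236), (358, 43, 10, 234), (362, 45, 0, 237)
[... 251 characters left out ...]
7), (365, 39, -17, 229)]
192 [(334, -3, 26, 213), (338, 3, 21, 214), (351, 33, 18, 207), (355, 35, 8, 211), (360, 30, -13, 221), (364, 29, -28, 227), (368, 35, -31, 227)]
196 [(328, -17, 25, 208), (332, -18, 10, 215), (336, -11, 7, 214), (351, 32, 16, 200), (359, 17, -28, 222), (364, 28, -29, 219)]
200 [(325, -27, 21, 204), (329, -24, 11, 207), (335, -22, -4, 214), (339, -16, -10, 214), (351, 1, -25, 216), (355, 8, -27, 215), (360, 26, -20, 208), (364, 39, -17, 203)]
204 [(328, -29, 8, 201), (333, -26, -4, 206), (337, -12, 1, 200), (341, -13, -13, 206), (347, -8, -25, 210), (351, -1, -28, 209)]
208 [(330, -34, -6, 201), (337, -25, -17, 203), (341, -22, -25, 205), (345, -13, -26, 204)]
212 []
```

Emit:
{"op": "move_arm", "data": {"commands": [[[-0.1,-0.6,0,0],[0,-0.55,0,0],[0.2,-0.63,0,0],[0.25,-0.63,0,0],[0,0,0,0]]]}}

```text
clock: 13.25
tool_pos: [0.6364, 0.0242, 0.2692]
orientation: [108.9, 90.0, -162.6]
force: [-0.5, -0.2, 0.3]
opening: 0.001
```

Run:
```python
from h import *
stat(); sidecheck("s6")
```

```text
t 13.25 case [ 53.4   0.8 269.2] F [-0.5 -0.2  0.3] open 1.0
tool axes in case [[-0.0, -1.0, -0.01], [-0.0, -0.01, 1.0], [-1.0, 0.0, -0.0]]
144 [(357, 43, 19, 306), (361, 41, 5, 311), (365, 41, -6, 315), (371, 45, -20, 319), (375, 54, -20, 317)]
148 [(357, 41, 16, 300), (361, 42, 5, 303), (365, 41, -7, 308), (369, 40, -21, 312), (373, 51, -19, 310), (377, 60, -20, 308)]
152 [(357, 40, 14, 292), (361, 45, 8, 293), (365, 43, -5, 299), (369, 44, -16, 302), (373, 55, -15, 299)]
156 [(357, 42, 16, 283), (361, 42, 4, 287), (365, 41, -9, 292), (369, 46, -14, 293), (373, 54, -16, 292), (377, 67, -13, 288)]
160 [(357, 42, 16, 275), (361, 44, 5, 278), (365, 40, -11, 285), (369, 47, -14, 284), (373, 55, -17, 284), (377, 67, -13, 280)]
164 [(361, 43, 4, 270), (365, 43, -8, 275), (369, 47, -15, 276), (373, 56, -16, 275), (377, 65, -16, 273)]
168 [(364, 59, 14, 255), (368, 62, 5, 257), (372, 58, -11, 264), (376, 63, -18, 266)]
172 [(363, 57, 13, 247), (368, 59, 0, 252), (372, 59, -11, 256)]
176 [(361, 53, 15, 239), (365, 55, 4, 243), (370, 56, -9, 247)]
180 [(353, 41, 24, 229), (357, 40, 10, 235),
[... 307 characters left out ...]
26), (370, 45, -24, 230)]
192 [(335, 1, 29, 211), (339, 6, 23, 212), (350, 30, 17, 208), (354, 32, 8, 212), (358, 39, 3, 212), (364, 30, -25, 226), (368, 37, -30, 226), (372, 45, -31, 225)]
196 [(329, -16, 23, 209), (333, -16, 9, 215), (337, -10, 5, 215), (352, 32, 14, 200), (360, 23, -23, 218), (364, 28, -29, 220)]
200 [(327, -21, 22, 202), (331, -19, 11, 206), (335, -22, -4, 214), (339, -16, -9, 214), (353, 6, -24, 215), (357, 13, -28, 214), (361, 29, -19, 207), (365, 38, -20, 204)]
204 [(327, -29, 11, 200), (334, -22, -2, 204), (338, -20, -12, 208), (342, -12, -14, 206), (349, -5, -28, 211)]
208 [(329, -35, -4, 200), (338, -20, -13, 200), (342, -20, -26, 205), (346, -13, -29, 205)]
212 []
```

View pics/s6c.png

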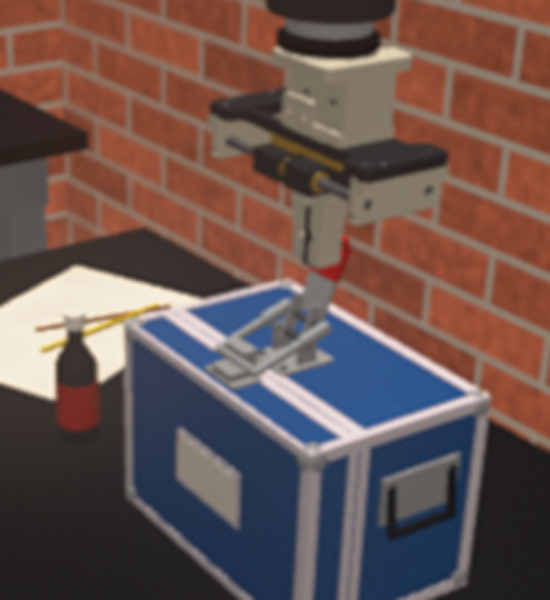

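The side crop shows the lever leaning back at about 1.2 rad under the finger and the bar drawn in under the lip (x≈-21). I'll continue along the arc.

Emit:
{"op": "move_arm", "data": {"commands": [[[0.34,-0.57,0,0],[0.34,-0.57,0,0],[0.45,-0.49,0,0],[0.45,-0.49,0,0]]]}}

```text
clock: 13.7
tool_pos: [0.6576, 0.0234, 0.2543]
orientation: [-107.7, 90.0, -19.2]
force: [-1.6, -1.2, 3.7]
opening: 0.0004
```

Emit:
{"op": "move_arm", "data": {"commands": [[[0.54,-0.39,0,0],[0.54,-0.39,0,0],[0.6,-0.28,0,0],[0.6,-0.28,0,0]]]}}

```text
clock: 14.1
tool_pos: [0.6706, 0.0233, 0.2306]
orientation: [49.7, 90.0, 138.2]
force: [0.1, -0.2, 1.3]
opening: 0.0003
```

Run:
```python
from h import *
stat(); print(plan([.092,0,.2055]))
```

```text
t 14.1 case [ 87.6   1.1 230.6] F [ 0.1 -0.2  1.3] open 0.3
tool axes in case [[-0.0, -1.0, -0.01], [0.0, -0.01, 1.0], [-1.0, 0.0, 0.0]]
[ 2.51488874 -0.44135716 -0.11524991]
```

Emit:
{"op": "move_arm", "data": {"commands": [[[0.6,-0.2,0,0],[0.6,-0.1,0,0],[0.6,-0.1,0,0],[0.6,0,0,0],[0,0,0,0]]]}}

```text
clock: 14.6
tool_pos: [0.674, 0.0231, 0.2065]
orientation: [103.2, 89.9, -168.3]
force: [-0.3, 0.5, 0.5]
opening: 0.0005
```

Emit:
{"op": "move_arm", "data": {"commands": [[[0.15,0,0,0],[0.15,0,0,0],[0,0,0,0]]]}}

```text
clock: 14.9
tool_pos: [0.6744, 0.0232, 0.2058]
orientation: [-85.6, 89.9, 2.9]
force: [-2.7, 0.4, 5.7]
opening: 0.0005
```

Run:
```python
from h import *
stat()
```

```text
t 14.9 case [ 91.5   1.1 205.8] F [-2.7  0.4  5.7] open 0.5
tool axes in case [[0.0, -1.0, -0.01], [0.0, -0.01, 1.0], [-1.0, -0.0, 0.0]]
```

The pad is at z≈205.8, the closed height, with the force rising there. I'll lift off, clear the view and check.

Emit:
{"op": "move_arm", "data": {"commands": [[[0.1,0,0,0],[0,0,0,0],[-2,0,0,0],[-5,0,0,0],[-5,0,0,0],[-2,3,0,0],[0,4.5,0,0],[0,4.8,0,0]]]}}

```text
clock: 15.7
tool_pos: [0.5505, 0.0265, 0.3436]
orientation: [-56.5, 89.9, 31.9]
force: [-0.4, 1.0, 0.4]
opening: 0.0003
```

Emit:
{"op": "move_arm", "data": {"commands": [[[0,4.8,0,0],[0,4.8,0,0],[0,4.5,0,0],[0,3,0,0],[0,0,0,0],[0,0,0,0],[0,0,0,0]]]}}

```text
clock: 16.4
tool_pos: [0.3809, 0.0311, 0.3436]
orientation: [-55.7, 90.0, 32.7]
force: [0.4, -0.2, 0.1]
opening: 0.0005
```

Run:
```python
from h import *
stat(); sidecheck("s7"); latch("top7")
z=np.load("pics/top7.npz");C=tocase(cloud(z["d"],z["M"],z["T"]).reshape(-1,3)).reshape(480,640,3)*1000
print([tuple(int(t) for t in C[v,280]) for v in (216,228,240,246)])
a=cv2.resize(z["p"][130:330,160:520,::-1],None,fx=1.6,fy=1.6); s=np.load("pics/s7.npz")["p"][130:330,220:500,::-1]
cv2.imwrite("pics/fin.png",np.vstack([a,cv2.resize(s[:120,60:220],(576,280+0),interpolation=cv2.INTER_CUBIC)])[:600])
```

```text
t 16.4 case [-202.2   -0.7  343.6] F [ 0.4 -0.2  0.1] open 0.5
tool axes in case [[0.0, -1.0, -0.01], [0.0, -0.01, 1.0], [-1.0, -0.0, 0.0]]
144 []
148 []
152 []
156 []
160 []
164 []
168 []
172 []
176 []
180 []
184 [(385, 116, 13, 207), (389, 119, 4, 210)]
188 [(351, 36, 23, 213), (355, 40, 16, 215), (359, 55, 21, 209), (363, 56, 10, 214), (374, 87, 13, 205), (378, 94, 8, 205), (382, 101, 3, 205), (386, 107, 0, 206), (390, 113, -6, 207), (394, 117, -13, 208)]
192 [(342, 14, 23, 210), (346, 22, 21, 209), (350, 28, 16, 209), (354, 33, 9, 211), (358, 36, 0, 214), (362, 50, 5, 208), (366, 64, 9, 203), (370, 56, -12, 214), (374, 76, 0, 204), (378, 83, -5, 205), (382, 89, -10, 205), (386, 96, -14, 205), (390, 106, -15, 203), (394, 116, -16, 201)]
196 [(330, -12, 25, 207), (334, -15, 8, 215), (338, 3, 21, 205), (351, 30, 14, 201), (360, 28, -17, 215), (364, 37, -18, 213), (368, 47, -17, 210), (372, 51, -25, 212), (376, 68, -18, 205)]
200 [(328, -18, 24, 200), (332, -18, 11, 206), (336, -21, -6, 214), (340, -16, -13, 216), (360, 29, -16, 205), (364, 30, -27, 210), (368, 38, -29, 208), (372, 4
[... 4699 characters left out ...]
228 309 341 [(-11, 27, 208), (-12, 10, 216), (-11, 0, 214), (-11, -10, 211)]
229 309 341 [(-13, 27, 210), (-13, 10, 216), (-13, 0, 214), (-13, -10, 213)]
230 309 341 [(-15, 27, 208), (-15, 8, 216), (-15, -1, 214), (-14, -11, 212)]
231 310 340 [(-16, 25, 207), (-17, 11, 216), (-17, 1, 216), (-16, -8, 214), (-15, -22, 210)]
232 309 341 [(-18, 27, 205), (-18, 16, 209), (-18, 6, 213), (-18, -3, 213), (-17, -13, 206), (-17, -23, 205)]
233 309 341 [(-20, 27, 207), (-19, 16, 206), (-20, 6, 213), (-20, -3, 213), (-19, -13, 206), (-18, -25, 207)]
234 310 340 [(-21, 25, 207), (-22, 13, 214), (-21, 3, 213), (-21, -7, 215), (-20, -17, 208)]
[(10, 79, 189), (-11, 78, 191), (-31, 77, 192), (-42, 77, 191)]
```

View pics/fin.png

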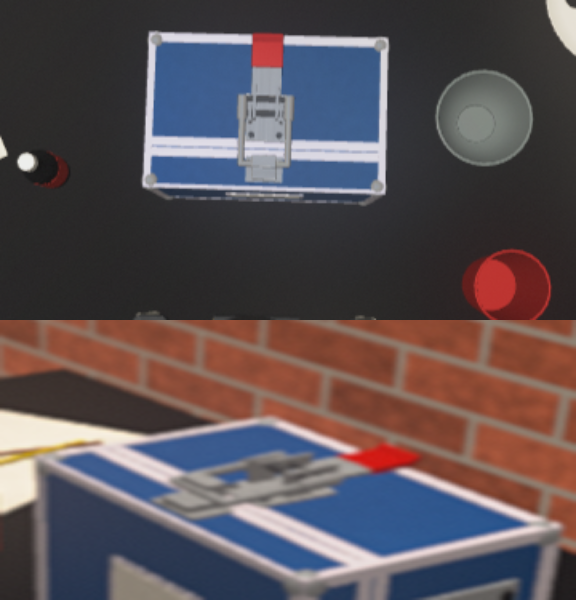

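The lever lies flat, the bar is at x≈-18.5 under the lip, the front is shut and the bystanders have not moved. I'll hand the job in.

```bash
python3 -c "
from h import *
print(close_job())"
```

```text
the job is handed in; nothing more can be done
None
```

The paint chest is shut and latched, and I handed the job in at about 16.5 s on the robot's clock, against the 58 s limit.

**What I did:** I pushed the front shut, about 18 N at the stop. Then I tipped the lever a little further forward, from about 1.7 to 1.87 rad, so the crossbar would clear the lip. I pushed the loop over from behind its legs and it dropped outside the lip at x ≈ -29 mm. Last, I swung the lever back and down past its snap point.

**Last checks, after the hand had let go and moved clear for about 1.5 s:**
- **Front:** its top is level with the body at 189–192 mm, out to x = -42 mm at the last row measured.
- **Crossbar:** it sits at x ≈ -18.5 mm, with its top at about 206 mm, under the lip, whose top reads about 214 mm.
- **Lever:** it is flat, with its face at 204–206 mm against about 205.5 mm expected when closed, and it held by itself. The last 10 mm at the grip's end reads 2–4 mm higher, which I took to be the grip's shape.
- **Cup, bowl and bottle:** they are standing where they were in the last picture. I checked this by eye only.

No check failed. The wrist camera was mostly blocked by the fingers, so I relied on the top and side cameras.

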